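Fetch the yellow vacuum-bag carton from the packed shelf

TASK

Tip the yellow carton forward out of the tightly packed row until it leans by itself on the shelf's guard rail, then pull it free and stand it upright on the floor of the green tray, letting go without dropping it. Leave the other cartons standing in their places and do not knock the bottle or the tin away.

Things in the scene. Friction and masses are not known exactly. Their poses are not given: they have to be found in the camera images.
- yellow_box: the carton to fetch: yellow, red band round it, red stripe on top; rigid, 100 mm deep (x), 46 thick (y), 170 tall (z), 0.15 to 0.31 kg, in one of the three inner places of the row of five. Origin: centre of its underside; x from its front to its back, z up. About 1 mm of air each side: fingers cannot go in beside it; its back is free. It balances on its front lower edge at about 30 degrees of tip
- end_left: white carton with a blue band, always at the left (+y) end of the row; 100 x 46 x 170 mm (x, y, z), about 0.22 kg, like the yellow one; origin at the centre of its underside, z up
- white_box: white carton with a green band, in one of the three inner places; 100 x 46 x 170 mm (x, y, z), about 0.22 kg, like the yellow one; origin at the centre of its underside, z up
- blue_box: blue carton with a white band, in one of the three inner places; 100 x 46 x 170 mm (x, y, z), about 0.22 kg, like the yellow one; origin at the centre of its underside, z up
- end_right: white carton with a grey band, always at the right (-y) end of the row; 100 x 46 x 170 mm (x, y, z), about 0.22 kg, like the yellow one; origin at the centre of its underside, z up
- rack: white fixed shelf board under the row. Origin: table level under the middle of the row's front faces; x from front (robot side) to back, y along the row. Upper face z = 20 mm, x = -75 to 130. Cartons stand at x = 1 to 101, centres y = 0, +-47, +-94. Stop strips 5 mm high at x = -7 to -1 and 102 to 108; back open above. End panels from y = +-118 outward, 12 thick, 150 high
- rail (a point): middle of the steel guard rail in front of the row: 10 mm round, along the rack's y, 54 mm before the row's front faces, axis 90 mm above the table, on posts at y = +-124 mm. A carton tipped against it rests there by itself, leaning about 36 degrees towards the robot, its top clear in front of the row
- caddy: green open tray, fixed, outside 150 x 110 x 40 mm high (x, y, z), walls and floor 6 mm thick, so inside 138 x 98 mm. Origin at the centre of its underside, x along its long side (yaw varies)
- spray: blue round bottle with white cap, 60 mm across, 160 mm tall, loose bystander on the table; origin at the centre of its underside
- polish_tin: round steel tin, 70 mm across, 50 mm tall, loose bystander on the table; origin at the centre of its underside
Mind the look-alikes: they are no part of the job. There is more than one size of the yellow_box; the job needs the smallest.

How it is judged:
On the way:
1. the yellow carton is tipped forward and leans on the rail with no finger on it, its foot still in the row (angle between yellow_box's own z axis and vertical between 0.5 and 0.9 rad and x of yellow_box in the frame of rack between 0 and 0.09 m and contact force between yellow_box and rack above 0.3 N and contact force between yellow_box and the fingers below 0.1 N and linear speed of yellow_box below 0.05 m/s), for 0.2 s.
At the end, for the whole second after the job is handed in: the yellow carton stands still on the floor of the green tray, within 0.1 rad of upright, its foot's centre within 30 mm (tray's x) and 35 mm (tray's y) of the tray's centre; the other four cartons stand within 25 mm of their places and 0.2 rad of upright; bottle and tin within 30 mm of their places (x of yellow_box in the frame of caddy between -0.03 and 0.03 m and y of yellow_box in the frame of caddy between -0.035 and 0.035 m and z of yellow_box in the frame of caddy between 0 and 0.012 m and angle between yellow_box's own z axis and vertical below 0.1 rad and linear speed of yellow_box below 0.02 m/s and angular speed of yellow_box below 0.1 rad/s and not (distance of any of end_left, white_box, blue_box, end_right from where it was at the start of the episode above 0.025 m or angle between any of end_left, white_box, blue_box, end_right's own z axis and vertical above 0.2 rad) and distance of each of spray, polish_tin from where it was at the start of the episode below 0.03 m); the robot touches nothing.
It fails at once if another carton is moved more than 25 mm or tilted more than 0.2 rad (distance of any of end_left, white_box, blue_box, end_right from where it was at the start of the episode above 0.025 m or angle between any of end_left, white_box, blue_box, end_right's own z axis and vertical above 0.2 rad).
It fails at once if the yellow carton is dropped (falls free faster than 0.6 m/s) (linear speed of yellow_box above 0.6 m/s and contact force between yellow_box and the fingers below 0.1 N and contact force between yellow_box and anything else below 0.1 N).
It fails at once if the bottle or the tin is knocked more than 30 mm away (distance of any of spray, polish_tin from where it was at the start of the episode above 0.03 m).
It also fails if it takes over 70 s, if anything falls off the work surface, if the arm or the gripper's body presses on something with over 40 N, if the wrist force passes 120 N, or if a joint passes its speed limit or range.

ROBOT

A 7-joint arm with a two-finger parallel gripper is mounted at the origin on the work surface. World frame = base frame: x ahead of the robot, y to its left, z up, the work surface at z = 0. Lengths are in m, angles in rad, forces in N, time in s.
With the tool pointing down it reaches from about 0.4 to 0.9 m from the base axis. Payload 5.5 kg.
Tool frame: the origin (TCP) lies between the finger pads; the fingertips stand 22 mm ahead of it and the grasp point (between the pads) lies 3 mm ahead of it; z points along the fingers, y is the line along which they close (so a half turn about z gives the same grasp; the last joint's range is limited). The gripper opens to 85 mm and grips with 20 to 120 N. Pads are 22 mm wide; open, the fingers measure 114 mm over their backs; the gripper's body (76 mm by 85 mm) begins 54 mm behind the grasp point. The pads swing forward as they close: fully open they stand 13 mm farther back than shut.
Start: joints at [-1.074, 0.501, -0.427, 1.55, 0.221, 1.138, -0.21], TCP at [0.151, 0.632, 0.253] pointing down, gripper open.
Joint ranges: [-2.88, 2.88], [-0.31, 2.03], [-1.54, 1.56], [0.2, 2.42], [-1.41, 4.55], [0.19, 2.02], [-2.57, 2.57]. Speed limits (rad/s): [2.57, 2.57, 3.14, 3.14, 3.14, 3.14, 3.14].

INTERFACE

Orientations are given as a unit quaternion [w, x, y, z].
In Python, from plant import robot gives the robot as it stands. Calls block until the motion is done:
- robot.goto(position, orientation): joint-space move of the TCP to a pose.
- robot.servo_line(position, v=0.15, orientation=None, contact_N=None): straight line of the TCP; orientation=None keeps the orientation; v is the mean speed in m/s. With contact_N (N) it stops when the force on the tool has changed by that much, and returns True; else False.
- robot.move_joints(angles): joint-space move.
- robot.command_gripper(opening): opening from 0.0 (shut) to 1.0 (fully open); the grip force is fixed at half the most; returns when the fingers have stopped.
- robot.pause(seconds).
- robot.solve_ik(position, orientation): joint angles nearest the present ones, or None.
- robot.sense(): the state.
- robot.snapshot(name): name is "scene" or "side" or "wrist"; returns a dict with "img" (400x640x3 uint8, red, green, blue), "fx", "fy", "cx", "cy" (pixels), "k1" (the pictures are not rectified: a ray, as slopes to the right and down, at radius r is drawn at 1 + k1 r^2 times it, then the intrinsics apply), "R" (3x3) and "t" (3): a world point X has camera coordinates R X + t; the wrist camera has in their place "tool_from_camera" (4x4, takes a point from camera to tool coordinates, whose origin is the TCP and whose axes are the flange's). Camera axes: x right, y down, z forward; pixel columns grow to the right and rows downward; lengths in m; the calibration is good to about 2 mm. A picture is of the moment at which its call begins: read the wrist's pose just before it. There is no depth.
A pose or a line that the arm cannot do raises robot.MotionError and nothing moves.
- robot.sign_off(): hands the job in; it is judged then, once.
Trained networks look in a picture, given as the dict that the camera call returned (one of the last four; its "shot" number tells which), for a name from the list of things; names that differ only in an ending like _2 or _b are one class to them, and where a whole thing is asked for, a point or a joint stands for the part that bears it (a point fixed in the world has none). Each returns a list of dicts, best first, with "score" (0 to 1); they miss things now and then, are a little off and sometimes report something else, mostly with a low value. They report only what shows in the picture. A call takes as long as a camera call. They do not tell look-alikes from the thing itself.
- robot.find_in(picture, name): "box" ([left, top, right, bottom] in pixels, round what is visible of it).
- robot.outline_of(picture, name): "mask" (400x640 bool, what is visible of it) and "box" ([left, top, right, bottom] in pixels, round what is visible of it).
The state is a dict: "time_s": time; "joints": joint angles; "dq": joint speeds; "joint_efforts": joint torques, N m; "ee_pos": TCP position; "tcp_rot": TCP orientation; "wrist_force": force on the tool from outside, world axes, zero at the start; "moment": the same for the moment, N m; "finger_gap": opening from 0.0 (shut) to 1.0 (fully open); "grip_force": force on a finger pad.
Only numpy, scipy, OpenCV 4.12 (cv2) and the standard library are available. Lean on these libraries where they do the work, as an engineer would, in place of code of your own. Each camera call takes 0.05 s, during which the arm holds its last target. There are 200 camera calls.

## Working session

There is one attempt and no reset: what is moved stays moved. The work goes in short steps, each a Python script; the robot and the scene stay as the last script left them, time stands still between calls to the robot, and variables do not carry over. Pictures are saved under pics/ and viewed, at most 10 in all, crops included, and the job is handed in when it is done.

```bash
ls; mkdir -p pics; python3 - <<'E'
from plant import robot
import cv2,numpy as np,pickle
P={}
for n in("scene","side"):
    p=robot.snapshot(n);P[n]=p
    cv2.imwrite(f"pics/{n}0.png",p["img"][:,:,::-1])
    print(n,p["fx"],p["cx"],p["cy"],p["k1"],np.round(p["R"],3).tolist(),np.round(p["t"],3))
    for o in("yellow_box","end_left","white_box","blue_box","end_right","caddy","spray","polish_tin","rack"):
        print(o,[(round(d["score"],2),np.round(d["box"]).tolist()) for d in robot.find_in(p,o)])
pickle.dump(P,open("p0.pkl","wb"))
print(robot.sense()["time_s"],robot.sense()["tcp_rot"])
E
```

```text
pics
scene 380.78237736009584 317.51057687310725 194.83966819279846 -0.025019583116814403 [[-0.235, 0.972, -0.003], [0.921, 0.221, -0.32], [-0.311, -0.078, -0.947]] [ 0.097 -0.595  1.284]
yellow_box [(0.7, [194.0, 200.0, 247.0, 273.0]), (0.69, [144.0, 113.0, 221.0, 184.0]), (0.59, [246.0, 130.0, 272.0, 192.0])]
end_left []
white_box [(0.64, [283.0, 134.0, 313.0, 196.0])]
blue_box [(0.98, [268.0, 130.0, 294.0, 190.0])]
end_right [(0.96, [226.0, 125.0, 258.0, 190.0])]
caddy [(0.69, [378.0, 121.0, 420.0, 172.0])]
spray [(0.61, [373.0, 216.0, 403.0, 246.0])]
polish_tin [(0.84, [402.0, 226.0, 431.0, 249.0])]
rack [(0.85, [228.0, 127.0, 334.0, 213.0])]
side 444.3132736386137 317.6266767233782 200.43271481656012 -0.08752716060620322 [[-0.881, 0.473, -0.008], [0.447, 0.827, -0.34], [-0.154, -0.304, -0.94]] [ 0.555 -0.275  1.394]
yellow_box [(0.88, [195.0, 148.0, 257.0, 220.0]), (0.76, [288.0, 126.0, 327.0, 183.0]), (0.59, [250.0, 60.0, 283.0, 141.0]), (0.29, [388.0, 214.0, 456.0, 277.0])]
end_left [(0.68, [316.0, 171.0, 356.0, 218.0])]
white_box [(0.8, [302.0, 158.0, 344.0, 206.0])]
blue_box [(0.97, [294.0, 142.0, 334.0, 191.0]), (0.38, [272.0, 121.0, 378.0, 236.0])]
end_right [(0.59, [277.0, 116.0, 315.0, 168.0])]
caddy [(0.83, [388.0, 212.0, 456.0, 280.0])]
spray [(0.66, [331.0, 275.0, 354.0, 303.0])]
polish_tin [(0.63, [342.0, 308.0, 366.0, 336.0])]
rack [(0.62, [270.0, 121.0, 380.0, 238.0])]
1.0 [-2.35111541e-05  1.16584831e-01  9.93180737e-01  1.61570718e-05]
```

```bash
python3 - <<'E'
import cv2
a=cv2.imread("pics/scene0.png")[90:300,120:450];b=cv2.imread("pics/side0.png")[40:350,170:480]
cv2.imwrite("pics/a1.png",cv2.resize(a,None,fx=2.4,fy=2.4,interpolation=2))
cv2.imwrite("pics/b1.png",cv2.resize(b,None,fx=1.9,fy=1.9,interpolation=2))
E
```

```text
(no output)
```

View pics/a1.png

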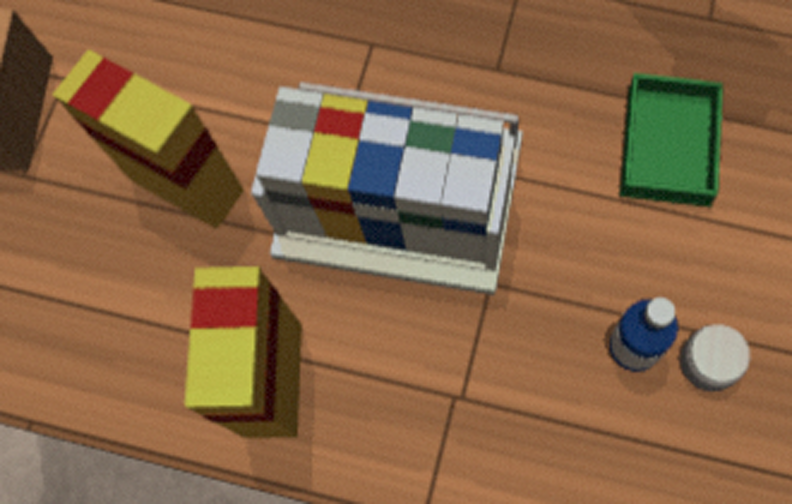

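View pics/b1.png

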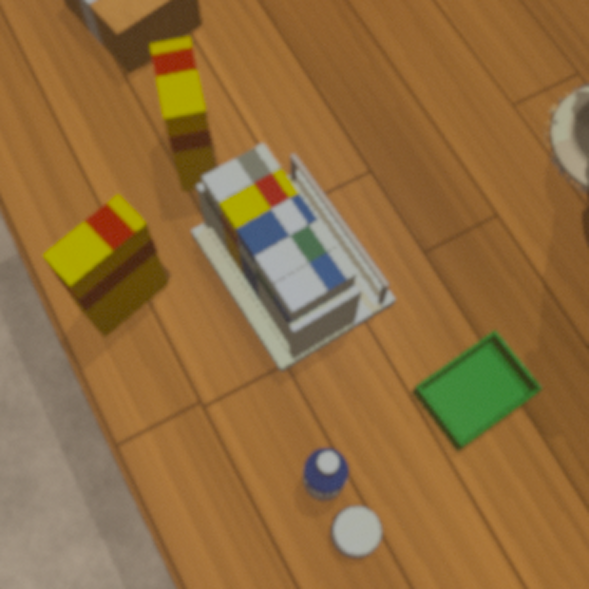

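The yellow candidates in the scene picture are the large one at (182,148), the large one at (220,236), and the one in the row at (259,160), second from the right. The first two stand alone and are bigger, so the job needs the one in the row. The tray is at about (400,148), the bottle at (388,228) and the tin at (418,239). Next I fit the rack and tray poses.

```bash
cat > h.py <<'E'
import numpy as np,cv2,pickle
from scipy.optimize import least_squares
from scipy.spatial.transform import Rotation as Rn
def proj(p,X):
    c=np.atleast_2d(X)@np.array(p["R"]).T+np.array(p["t"]);s=c[:,:2]/c[:,2:]
    s=s*(1+p["k1"]*(s**2).sum(1,keepdims=True))
    return s*[p["fx"],p["fy"]]+[p["cx"],p["cy"]]
def place(q,L):
    L=np.atleast_2d(L);c,s=np.cos(q[2]),np.sin(q[2])
    return np.c_[L[:,:2]@np.array([[c,s],[-s,c]])+q[:2],L[:,2]]
def fit(obs,q0): # obs: list of (cam, local pts, pixels)
    f=lambda q:np.concatenate([(proj(p,place(q,L))-px).ravel() for p,L,px in obs])
    r=least_squares(f,q0,loss="soft_l1");return r.x,f(r.x)
E
python3 - <<'E'
from h import *
P=pickle.load(open("p0.pkl","rb"));A,B=P["scene"],P["side"]
a=lambda l:(np.array(l)+.5)/2.4+[119.5,89.5]
b=lambda l:(np.array(l)+.5)/1.9+[169.5,39.5]
top=np.array([[.001,-.117,.19],[.101,-.117,.19],[.101,.117,.19],[.001,.117,.19]])
bd=np.array([[.13,-.13,.02],[.13,.13,.02]])
q,r=fit([(A,np.r_[top,bd],a([[280,88],[258,180],[490,210],[503,123],[272,257],[494,290]])),
 (B,np.r_[top,bd],b([[265,145],[203,183],[293,312],[352,277],[192,232],[284,369]]))],[.6,.2,0])
print("rack",q,np.round(r.reshape(-1,2),1).tolist())
c=np.array([[-.075,-.055,.04],[-.075,.055,.04],[.075,.055,.04],[.075,-.055,.04]])
k,r=fit([(A,c,a([[633,75],[722,85],[714,205],[621,195]])),(B,c,b([[495,334],[540,386],[462,447],[416,390]]))],[.4,.5,0])
print("caddy",k,np.round(r.reshape(-1,2),1).tolist())
for n,z,pa,pb in(("spray",.16,[660,312],[328,462]),("tin",.05,[718,356],[357,530])):
    s,r=fit([(A,np.array([[0,0,z]]),a([pa])),(B,np.array([[0,0,z]]),b([pb]))],[.6,.5,0]);print(n,s[:2],np.round(r,1))
for n,p in P.items():
    im=p["img"][:,:,::-1].copy(); im=cv2.resize(im,None,fx=2.5,fy=2.5,interpolation=2)
    def poly(X,col): 
        u=(proj(p,X)+.5)*2.5-.5;cv2.polylines(im,[np.round(u*16).astype(int)],True,col,1,cv2.LINE_AA,4)
    poly(place(q,top),(255,0,255)); poly(place(q,[[-.075,-.13,.02],[-.075,.13,.02],[.13,.13,.02],[.13,-.13,.02]]),(255,255,0))
    poly(place(q,[[-.054,-.124,.09],[-.054,.124,.09]]),(0,0,255));poly(place(k,c),(255,0,255))
    poly(place(k,c*[.92,.89,.15]),(0,255,255))
    cv2.imwrite(f"pics/{n}_o.png",im[(200,250)[n=="side"]:][:500,500 if n=="scene" else 550:][:,:650])
E
```

```text
rack [ 0.55850188 -0.05117078  0.07459754] [[0.3, -0.0], [-0.1, -1.7], [-0.1, 0.5], [0.8, -1.0], [0.9, -0.7], [0.4, -0.0], [-1.7, -0.1], [-1.4, -2.1], [-0.4, 1.0], [2.1, -0.9], [-0.6, 1.0], [-2.2, 0.0]]
caddy [0.44635536 0.25365532 0.11647893] [[-0.1, -0.2], [0.4, -0.4], [2.0, -3.1], [1.5, -3.3], [-1.8, -1.7], [-0.2, 2.0], [-1.5, 1.4], [-2.4, -1.2]]
spray [0.70141024 0.25791167] [ 0.4 -0.6 -0.8  0.1]
tin [0.70016303 0.34329719] [ 0.5 -1.1 -1.3  0.2]
```

```bash
cat >> h.py <<'E'
def tool(yaw,tilt=0): # tool y along yawed y; tilt leans fingers toward +x going down
    c,s=np.cos(yaw),np.sin(yaw);y=np.array([-s,c,0]);z=np.array([c*np.sin(tilt),s*np.sin(tilt),-np.cos(tilt)])
    return np.c_[np.cross(y,z),y,z]
def quat(M):
    q=Rn.from_matrix(M).as_quat();return [q[3],q[0],q[1],q[2]]
def wsnap(robot):
    s=robot.sense();p=robot.snapshot("wrist");q=s["tcp_rot"]
    T=np.eye(4);T[:3,:3]=Rn.from_quat([q[1],q[2],q[3],q[0]]).as_matrix();T[:3,3]=s["ee_pos"]
    C=np.linalg.inv(T@np.array(p["tool_from_camera"]));p=dict(p);p["R"],p["t"]=C[:3,:3],C[:3,3];return p
E
python3 - <<'E'
from plant import robot
from h import *
W={}
for n,pos in(("tray",[.45,.22,.45]),("row",[.50,-.06,.52])):
    robot.goto(pos,quat(tool(.0746)));p=wsnap(robot);W[n]=p
    print(n,robot.sense()["time_s"],-p["R"].T@p["t"],p["R"][2])
    im=cv2.resize(p["img"][:,:,::-1],(800,500),interpolation=2)
    cv2.imwrite(f"pics/w_{n}.png",im)
    for o in ("caddy","yellow_box"):print(o,[(round(d["score"],2),np.round(d["box"]).tolist()) for d in robot.find_in(p,o)])
pickle.dump(W,open("w0.pkl","wb"))
E
```

```text
tray 3.0167 [0.37230386 0.21497105 0.56991624] [ 0.30200239  0.02256099 -0.95304017]
caddy [(0.97, [306.0, 98.0, 374.0, 190.0])]
yellow_box [(0.97, [27.0, 293.0, 156.0, 378.0]), (0.64, [52.0, 191.0, 152.0, 298.0]), (0.6, [2.0, 196.0, 57.0, 284.0]), (0.32, [34.0, 153.0, 246.0, 267.0])]
row 4.2917 [ 0.42283604 -0.06430205  0.63984217] [ 0.30205378  0.02361125 -0.95299844]
caddy [(0.71, [445.0, 85.0, 523.0, 165.0])]
yellow_box [(0.84, [99.0, 168.0, 232.0, 268.0]), (0.71, [275.0, 169.0, 310.0, 257.0]), (0.64, [232.0, 255.0, 296.0, 369.0])]
```

```bash
cat > ov.py <<'E'
from h import *
top=np.array([[.001,-.117,.19],[.101,-.117,.19],[.101,.117,.19],[.001,.117,.19]])
cad=np.array([[-.075,-.055,.04],[-.075,.055,.04],[.075,.055,.04],[.075,-.055,.04]])
def overlay(p,q,k,f,crop,name):
    im=cv2.resize(np.ascontiguousarray(p["img"][:,:,::-1]),None,fx=f,fy=f,interpolation=2)
    def poly(X,col): 
        u=(proj(p,X)+.5)*f-.5;cv2.polylines(im,[np.round(u*16).astype(int)],True,col,1,cv2.LINE_AA,4)
    poly(place(q,top),(255,0,255)); poly(place(q,[[-.075,-.13,.02],[-.075,.13,.02],[.13,.13,.02],[.13,-.13,.02]]),(255,255,0))
    poly(place(q,[[-.054,-.124,.09],[-.054,.124,.09]]),(0,0,255));poly(place(k,cad),(255,0,255));poly(place(k,cad*[.92,.89,.15]),(0,255,255))
    l,t,r,b=[int(c*f) for c in crop];cv2.imwrite(name,im[t:b,l:r])
E
python3 - <<'E'
from ov import *
W=pickle.load(open("w0.pkl","rb"))
q=[.5585,-.0512,.0746];k=[.4464,.2537,.1165]
overlay(W["row"],q,k,2.4,(220,70,540,310),"pics/ov1.png")
E
```

```text
(no output)
```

View pics/ov1.png

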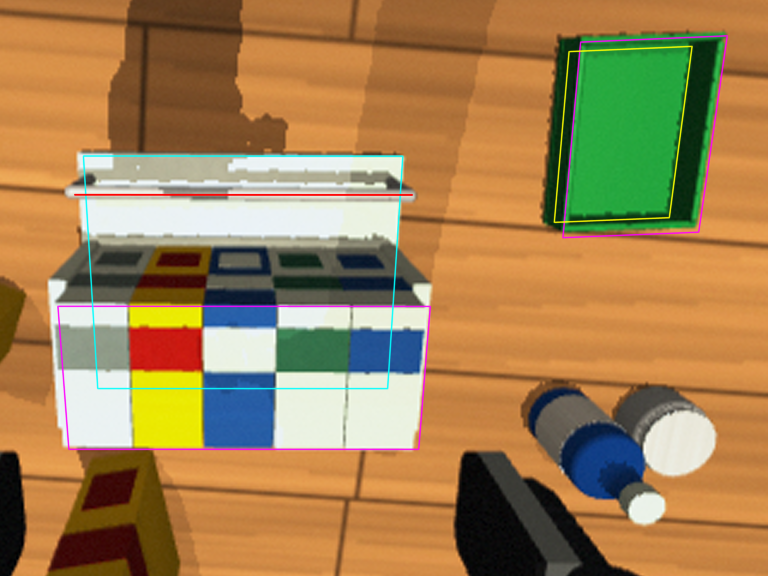

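The overlay confirms it: the yellow carton (zoom 168,375) is second from the right with its red stripe on top, and the tray fit is good. Next I refine the rack pose and check reachability.

```bash
cat > plan.py <<'E'
from h import *
q=np.load("q.npy");yaw=q[2];Y=-.047
def W(x,y,z): return place(q,[[x,y,z]])[0]
def tcp_from(pt,M,ahead): return pt-M[:,2]*ahead
th=np.deg2rad(36)
def leaned(d,h,th=th): return W(d*np.cos(th)-h*np.sin(th),Y,.02+d*np.sin(th)+h*np.cos(th))
E
python3 - <<'E'
from h import *
P=pickle.load(open("w0.pkl","rb"));p=P["row"]
z=lambda l:(np.array(l)+.5)/2.4+[219.5,69.5]
ys=[-.0705,-.0235,.0235,.0705]
L=[[.001,y,.19] for y in ys]+[[.101,y,.19] for y in ys]+[[-.075,-.13,.02],[-.075,.13,.02],[-.054,0,.09]]
px=z([[130,306],[203,306],[277,306],[352,306],[133,449],[204,449],[275,449],[346,449],[79,152],[404,154],[241,191]])
q,r=fit([(p,np.array(L),px)],[.558,-.051,.075]);print(q,np.round(r.reshape(-1,2),1).tolist());np.save("q.npy",q)
from plan import *
from plant import robot
D=tool(yaw);T=tool(yaw,th)
for n,pt,M,a in(("push0",W(.135,Y,.175),D,.022),("push1",W(.03,Y,.175),D,.022),("grasp",leaned(.05,.145),T,.003),("pre",leaned(.05,.26),T,.003),
  ("lift",leaned(.05,.145)+[-.068,0,.19],T,.003),("liftup",leaned(.05,.145)+[-.068,0,.19],D,.003),("place",np.array([.446,.254,.15]),tool(.1165),.003)):
    j=robot.solve_ik(tcp_from(pt,M,a),quat(M));print(n,tcp_from(pt,M,a).round(3),None if j is None else np.round(j,2))
E
```

```text
[ 0.55831017 -0.05320457  0.07025265] [[-0.7, -0.5], [0.0, -0.3], [0.4, -0.2], [0.3, -0.1], [0.5, -0.4], [0.2, -0.3], [-0.1, -0.2], [-0.4, -0.1], [0.8, 1.0], [-1.6, 0.8], [-0.2, 1.2]]
push0 [ 0.696 -0.091  0.197] [ 0.08  0.61  0.02  1.47 -0.01  1.07  1.74]
push1 [ 0.592 -0.098  0.197] [ 0.1   0.44  0.03  1.75 -0.01  0.96  1.77]
grasp [ 0.515 -0.103  0.169] [ 1.4   0.5  -1.28  2.38  1.67  0.26  0.35]
pre [ 0.448 -0.108  0.262] None
lift [ 0.447 -0.103  0.359] [ 0.45 -0.3  -0.09  2.31 -0.49  0.61  2.33]
liftup [ 0.449 -0.103  0.36 ] [ 0.13  0.03  0.04  1.88 -0.    1.23  1.81]
place [0.446 0.254 0.153] [-0.28  0.38 -0.35  1.98  0.17  0.81  0.96]
```

```bash
cat >> plan.py <<'E'
k=np.array([.4455,.2535,.1165]);t1=np.deg2rad(18);dg,hg=.045,.142
G=tool(yaw,t1);U=tool(yaw,t1-th);K=tool(k[2],t1-th)
gp=leaned(dg,hg);lift=W(*(np.array([dg*np.cos(th)-hg*np.sin(th)-.065,Y,.02+dg*np.sin(th)+hg*np.cos(th)+.19])))
def over(z): return place(k,[[dg-.05,0,.006+hg+z]])[0]
E
python3 - <<'E'
from plan import *
from plant import robot
for n,pt,M in(("grasp",gp,G),("pre",gp-G[:,2]*.09,G),("lift",lift,G),("liftU",lift,U),("over",over(.15),K),("place",over(0),K)):
    c=tcp_from(pt,M,.003);j=robot.solve_ik(c,quat(M));print(n,c.round(3),None if j is None else np.round(j,2))
# go behind the row
D=tool(yaw)
robot.command_gripper(0.0)
robot.goto(tcp_from(W(.15,Y,.30),D,.022),quat(D))
robot.servo_line(tcp_from(W(.15,Y,.175),D,.022),v=.15)
s=robot.sense();print(s["time_s"],s["ee_pos"],s["finger_gap"],s["wrist_force"])
p=wsnap(robot);pickle.dump(p,open("w1.pkl","wb"));cv2.imwrite("pics/w1.png",p["img"][:,:,::-1])
p=robot.snapshot("side");cv2.imwrite("pics/s1.png",cv2.resize(p["img"][80:260,230:420,::-1],None,fx=3,fy=3,interpolation=2))
E
```

```text
grasp [ 0.514 -0.103  0.164] [ 0.18  0.23  0.03  2.2  -0.22  0.42  2.03]
pre [ 0.486 -0.105  0.25 ] [ 0.13  0.04  0.09  2.17 -0.16  0.63  1.97]
lift [ 0.449 -0.108  0.354] [ 0.14 -0.15  0.1   2.1  -0.1   0.9   1.93]
liftU [ 0.451 -0.108  0.354] [0.1  0.24 0.04 1.68 0.05 1.53 1.77]
over [0.441 0.253 0.301] [-0.28  0.38 -0.28  1.64 -0.03  1.43  1.14]
place [0.441 0.253 0.151] [-0.28  0.54 -0.29  1.76  0.02  1.14  1.13]
7.2583 [ 0.71209611 -0.0896385   0.19856672] -0.0025564906558670697 [-0.54951066 -0.38689537  0.25192174]
```

View pics/w1.png

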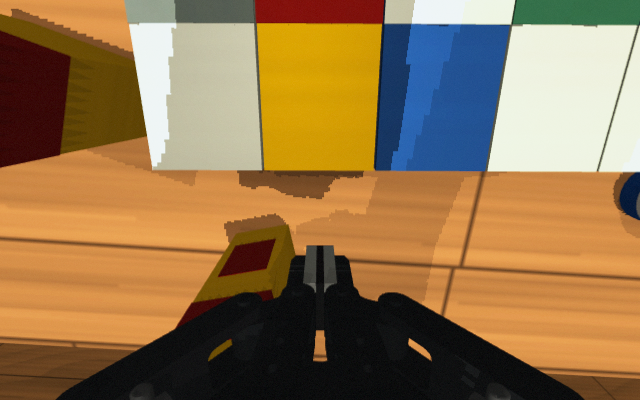

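Fingers (column 320) are centred behind the yellow carton (columns 258–380), so I push now.

```bash
python3 - <<'E'
from plan import *
from plant import robot
D=tool(yaw)
def go(x,v,**k):
    r=robot.servo_line(tcp_from(W(x,Y,.175),D,.022),v=v,**k);s=robot.sense();print(x,r,round(s["time_s"],2),(place([0,0,-yaw],[np.array(s["ee_pos"])-[q[0],q[1],0]])[0]).round(4),np.round(s["wrist_force"],1))
go(.07,.04,contact_N=25)
go(.045,.04,contact_N=25)
go(.027,.03,contact_N=25)
robot.pause(.5)
p=robot.snapshot("side");cv2.imwrite("pics/s2.png",cv2.resize(p["img"][80:260,230:430,::-1],None,fx=3,fy=3,interpolation=2))
E
```

```text
0.07 False 9.51 [ 0.0701 -0.047   0.1969] [1.2 0.6 1.1]
0.045 False 10.28 [ 0.045 -0.047  0.197] [-0.4 -0.4  0.1]
0.027 False 11.03 [ 0.0271 -0.0471  0.1971] [ 0.2 -0.1  0.6]
```

View pics/s2.png

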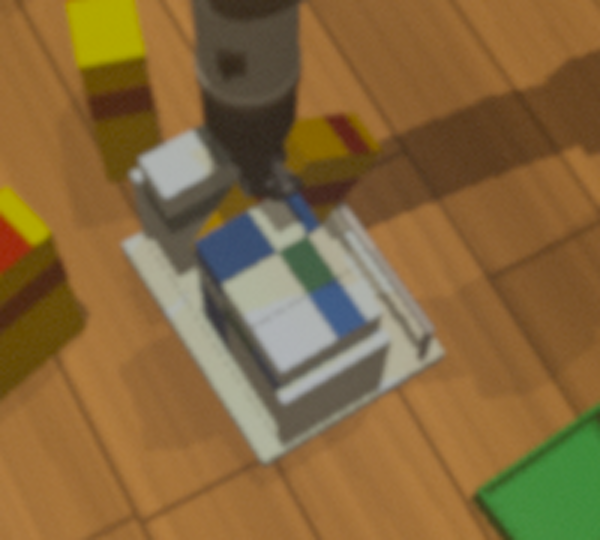

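The yellow carton now leans forward over the rail and its neighbours still stand. I retreat and look.

```bash
python3 - <<'E'
from plan import *
from ov import overlay
from plant import robot
D=tool(yaw)
robot.servo_line(tcp_from(W(.06,Y,.175),D,.022),v=.06)
robot.servo_line(tcp_from(W(.07,Y,.32),D,.022),v=.15)
robot.command_gripper(1.0)
pre=gp-G[:,2]*.16
M=D
robot.goto(tcp_from(W(-.06,Y,.46),M,.003),quat(M))
p=wsnap(robot);pickle.dump(p,open("w2.pkl","wb"))
im=cv2.resize(np.ascontiguousarray(p["img"][:,:,::-1]),(800,500),interpolation=2)
B=[leaned(*a)+s*.023*np.array([-np.sin(yaw),np.cos(yaw),0]) for s in(-1,1) for a in((0,0),(.1,0),(.1,.17),(0,.17))]
u=np.round((proj(p,np.array(B))+.5)*1.25).astype(int)
for f in([0,1,2,3],[4,5,6,7],[3,2,6,7]): cv2.polylines(im,[u[f]],True,(255,0,255),1)
cv2.imwrite("pics/w2.png",im);s=robot.sense();print(s["time_s"],s["ee_pos"])
E
```

```text
14.975 [ 0.50223155 -0.10381395  0.46138365]
```

View pics/w2.png

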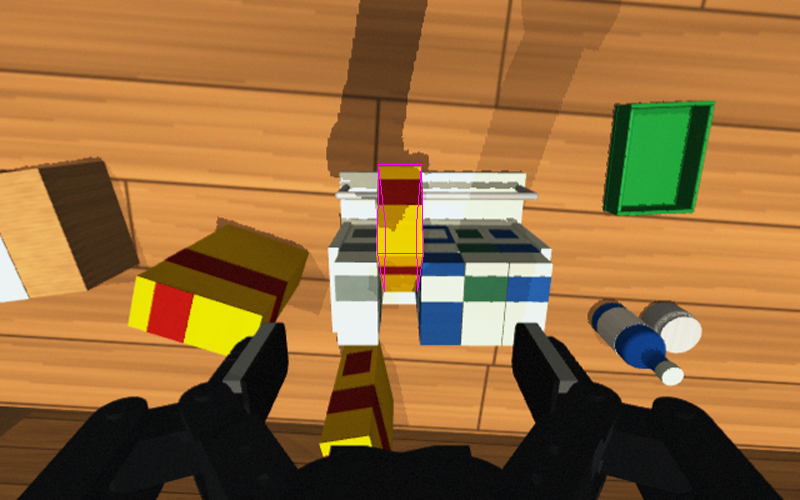

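The leaning carton matches the modelled 36° pose almost exactly: its top face spans (377..422, 165..255). The row is intact, so I grasp and lift.

```bash
python3 - <<'E'
from plan import *
from plant import robot
robot.goto(tcp_from(gp-G[:,2]*.1,G,.003),quat(G))
print(robot.servo_line(tcp_from(gp,G,.003),v=.08,contact_N=8))
robot.command_gripper(0.0)
s=robot.sense();print(s["time_s"],s["finger_gap"],s["grip_force"],np.round(s["wrist_force"],1))
robot.servo_line(tcp_from(lift,G,.003),v=.08,contact_N=20)
s=robot.sense();print(s["time_s"],s["ee_pos"],s["finger_gap"],s["grip_force"],np.round(s["wrist_force"],1))
p=robot.snapshot("side");cv2.imwrite("pics/s3.png",cv2.resize(p["img"][60:280,210:480,::-1],None,fx=2.6,fy=2.6,interpolation=2))
E
```

```text
False
17.65 0.5340269702922524 60.52301287651062 [-2.   0.2  3.5]
20.3083 [ 0.44880292 -0.10799571  0.35386228] 0.5289070938043855 61.459583044052124 [ 0.4  0.4 -3.3]
```

View pics/s3.png

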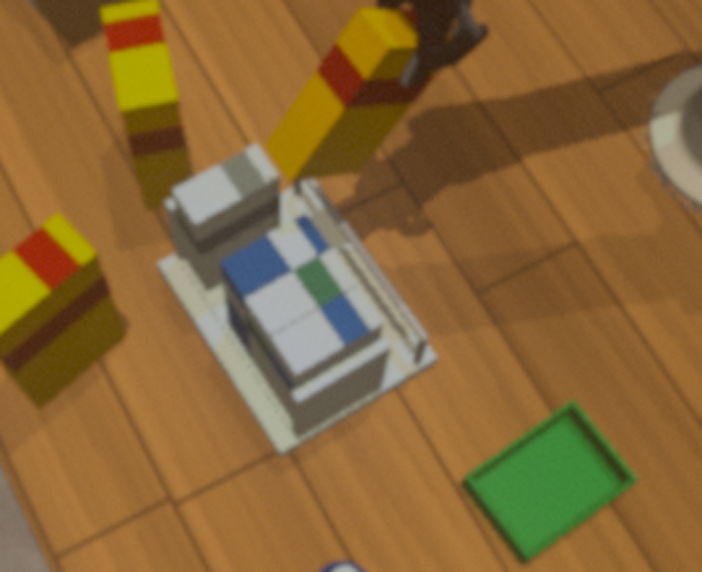

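```bash
python3 - <<'E'
from plan import *
from plant import robot
robot.servo_line(tcp_from(lift+[0,0,.03],U,.003),v=.03,orientation=quat(U))
robot.goto(tcp_from(over(.12),K,.003),quat(K))
robot.servo_line(tcp_from(over(.05),K,.003),v=.08)
s=robot.sense();print(s["time_s"],s["ee_pos"],s["finger_gap"],s["grip_force"],np.round(s["wrist_force"],1))
f=2.6;out=[]
for n,(l,t,r,b) in(("side",(360,120,510,330)),("scene",(330,60,480,270))):
    p=robot.snapshot(n);im=cv2.resize(np.ascontiguousarray(p["img"][:,:,::-1]),None,fx=f,fy=f,interpolation=2)
    B=place(k,[[x,y,z+.056] for y in(-.023,.023) for x,z in((-.05,0),(.05,0),(.05,.17),(-.05,.17))])
    u=np.round((proj(p,B)+.5)*f).astype(int)
    for g in([0,1,2,3],[4,5,6,7],[3,2,6,7]): cv2.polylines(im,[u[g]],True,(255,0,255),1)
    out.append(im[int(t*f):int(b*f),int(l*f):int(r*f)])
h=min(o.shape[0] for o in out);w=min(o.shape[1] for o in out)
cv2.imwrite("pics/t1.png",np.hstack([o[:h,:w] for o in out])[:590])
E
```

```text
23.9417 [0.44179237 0.2533048  0.2012966 ] 0.5321692878885621 61.54470920562744 [ 0.6 -0.4 -2.6]
```

View pics/t1.png

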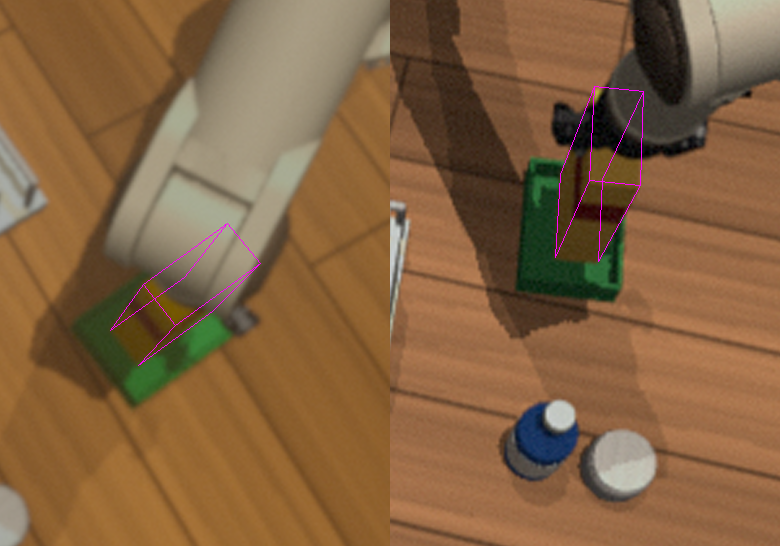

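The carton hangs upright over the tray and matches the model outline, so I lower it until contact.

```bash
python3 - <<'E'
from plan import *
from plant import robot
print(robot.servo_line(tcp_from(over(.012),K,.003),v=.05,contact_N=8))
c=robot.servo_line(tcp_from(over(-.008),K,.003),v=.015,contact_N=6)
s=robot.sense();print(c,s["time_s"],s["ee_pos"],tcp_from(over(0),K,.003),np.round(s["wrist_force"],1))
p=wsnap(robot);cv2.imwrite("pics/w4.png",p["img"][:,:,::-1])
E
```

```text
False
True 25.7083 [0.44119698 0.25296452 0.15316479] [0.44145466 0.25302657 0.15085317] [-1.7 -0.2  4.2]
```

```bash
python3 - <<'E'
from plan import *
from plant import robot
c=robot.servo_line(tcp_from(over(-.002),K,.003),v=.01,contact_N=8)
s=robot.sense();print(c,s["ee_pos"],np.round(s["wrist_force"],1))
robot.command_gripper(0.7)
robot.command_gripper(1.0)
s=robot.sense();print(s["time_s"],s["finger_gap"],np.round(s["wrist_force"],1))
robot.servo_line(np.array(s["ee_pos"])-K[:,2]*.15,v=.12)
robot.goto([.45,.05,.50],quat(tool(yaw)))
robot.pause(.5)
f=2.6;out=[]
for n,(l,t,r,b) in(("side",(360,120,510,330)),("scene",(330,60,480,270))):
    p=robot.snapshot(n);im=cv2.resize(np.ascontiguousarray(p["img"][:,:,::-1]),None,fx=f,fy=f,interpolation=2)
    B=place(k,[[x,y,z+.006] for y in(-.023,.023) for x,z in((-.05,0),(.05,0),(.05,.17),(-.05,.17))])
    u=np.round((proj(p,B)+.5)*f).astype(int)
    for g in([0,1,2,3],[4,5,6,7],[3,2,6,7]): cv2.polylines(im,[u[g]],True,(255,0,255),1)
    out.append(im[int(t*f):int(b*f),int(l*f):int(r*f)])
h=min(o.shape[0] for o in out);w=min(o.shape[1] for o in out)
cv2.imwrite("pics/t2.png",np.hstack([o[:h,:w] for o in out])[:590])
E
```

```text
True [0.44122175 0.25300325 0.15315921] [0.4 0.  3.9]
26.6417 0.9930710086827783 [0.2 0.3 0.7]
```

View pics/t2.png

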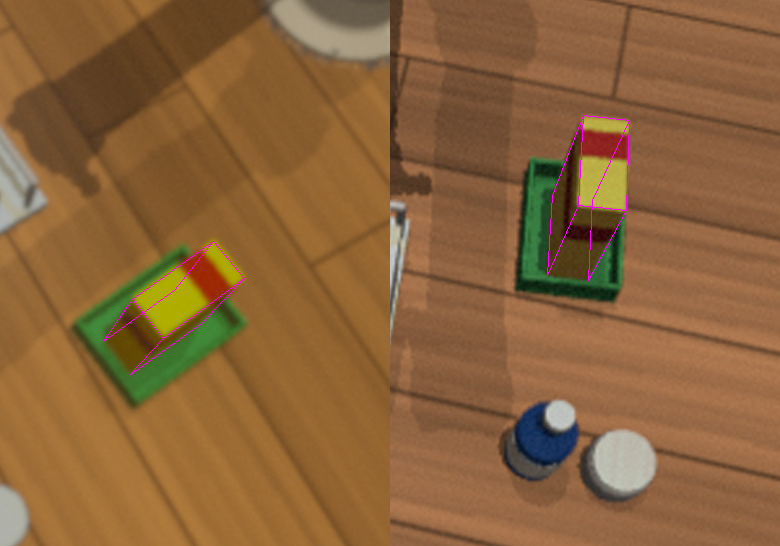

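The carton stands upright on the tray floor where it was modelled, and the bottle and tin are in place. Handing in.

```bash
python3 -c "
from plant import robot
print(robot.sign_off())"
```

```text
the job is handed in; nothing more can be done
None
```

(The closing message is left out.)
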